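# Load a bezel into the sloping jig and clamp it with the spring clamp

### The job

Take the black bezel out of the rack and slide its lower edge down into the slot of the sloping jig until it sits on the slot floor and leans on the jig's back plate. Then squeeze the spring clamp off its stand and let it close over the bezel and the jig's tall tab together, centred on the tab, in line with the slope and pushed fully home so that its throat sits on the edge. Let go, and leave the screwdriver, speaker unit and blue bin where they are.

Things in the scene. Friction and masses are not known exactly. Their poses are not given: they have to be found in the camera images.
- bezel: Black plastic rectangular frame (display bezel), loose, 150 mm wide (its y), 110 mm tall (z), 10 mm thick (x), about 130 g; window 100 mm wide, from 30 to 72 mm above the lower edge. Same front and back. Origin: centre of its lower edge; z up through the bezel. It starts upright in the rack's slot.
- rack: Fixed grey plastic rack, base 80 x 190 x 10 mm, with two ribs along its y that form one upright slot 14 mm wide; ribs reach 38 mm above the table, slot floor 10 mm above the table. Origin: centre of its underside, under the slot; slot runs along its y.
- jig: Fixed aluminium jig, base plate 130 x 200 x 12 mm; origin on its underside below the slot, x away from the robot at yaw 0. On it, in the jig_back frame: back plate 10 mm thick (x -10 to 0 mm), top at z = 60 mm apart from one tall tab; slot 15 mm wide (x 0 to 15 mm), front lip 16 mm high, then a flared mouth to z = 28 mm; 20 mm high end stops 83 mm either side of the middle.
- jig_back: The jig's sloping part, its frame tilted 30 degrees from vertical: z runs up the slope (the top leans back towards the robot), x points out of the support face (up and away from the robot), y runs along the slot. Origin: middle of the slot floor, at the support face, 30 mm above the table. When seated, the bezel's top edge is at z = 110 mm.
- tab_top (a point): Middle of the top edge of the jig's tall tab, on the support face: (0, 54, 108) mm in the jig_back frame. The tab is 42 mm wide (y 33 to 75 mm) and 10 mm thick, part of the back plate; with the bezel on its face the stack is 20 mm thick.
- stand: Fixed stand for the clamp: dark base 100 x 130 x 12 mm with an upright plywood board 20 mm thick (its x), 120 mm long (its y), top edge 100 mm above the table. Origin: centre of its underside.
- clamp: Loose steel spring clamp like a big clothes-peg, 112 mm long, 150 g, parked on the stand's board, handles up, jaws down. Origin: the throat (underside of its core), which sits on the clamped edge; z towards the handles, x the way jaws and handles spread, y the pivot axis (pivot at z = 18 mm). Jaws 30 mm wide, reaching to z = -40 mm. Same after half a turn about z.
- clamp_grip (a point): Middle between the clamp's handles, at z = 53 mm in the clamp frame. Handles: plates 34 mm wide, up to z = 72 mm; parked, 60 mm over their tips. Squeezed (about 13 N) to 26 mm they stop, parallel; the jaws then stand 34 (throat) to 56 mm (tips) apart, 72 mm over the outside. So held, the clamp can be carried.
- jaw (a joint): Opening of each clamp jaw, rad: 0 closed on a thickness of 20 mm (parked, or on bezel plus tab; jaws parallel), 0.32 handles fully squeezed, about -0.12 closed on 10 mm, -0.22 with nothing between the jaws.
- driver: Bystander: orange and black electric screwdriver lying down, 185 mm long, 38 mm thick, between the robot and the jig.
- speaker: Bystander: black boxed speaker unit, 90 x 100 x 65 mm, left of the jig.
- bin: Bystander: small blue open bin, 90 x 130 x 50 mm, right of the jig.
Not all that is in view belongs to the job. There is more than one size of the bezel; the one meant has the size given above.

How it is judged:
On the way, in this order (a step that is already met when the one before it is completed fails the run):
1. the bezel stands in the jig's slot, down on the slot floor, leaning with the slope (z of bezel in the frame of jig_back between -0.004 and 0.006 m and x of bezel in the frame of jig_back between 0 and 0.011 m and y of bezel in the frame of jig_back between -0.012 and 0.012 m and angle between the x axis of bezel and the x axis of jig_back, either way round below 0.12 rad), for 0.2 s.
2. then the clamp is taken off its stand (distance of clamp from where it was at the start of the episode above 0.06 m), for 0.1 s.
At the end, for the whole second after the job is handed in: Bezel in the slot: within 6 mm of the floor, 12 mm of centre, 0.12 rad of the slope. Clamp closed on bezel and tab together (jaw within 0.06 of 0, touching both), within 12 mm of the tab's centre, throat within 8 mm of the bezel's top edge, axis within 0.14 rad of the slope. Both at rest (all of step 1 and x of clamp in the frame of jig_back between -0.007 and 0.007 m and y of clamp in the frame of jig_back between 0.042 and 0.066 m and z of clamp in the frame of jig_back between 0.1 and 0.118 m and angle between the z axis of clamp and the z axis of jig_back, either way round below 0.14 rad and angle between the y axis of clamp and the y axis of jig_back, either way round below 0.25 rad and value of joint jaw between -0.06 and 0.06 rad and contact force between clamp and bezel above 1 N and contact force between clamp and jig above 1 N and linear speed of each of clamp, bezel below 0.02 m/s).
It fails at once if the electric screwdriver is moved by more than 30 mm (distance of driver from where it was at the start of the episode above 0.03 m).
It fails at once if the speaker unit is moved by more than 30 mm (distance of speaker from where it was at the start of the episode above 0.03 m).
It fails at once if the small blue bin is moved by more than 30 mm (distance of bin from where it was at the start of the episode above 0.03 m).
It also fails if it takes over 56 s, if anything falls off the work surface, if the arm or the gripper's body presses on something with over 40 N, if the wrist force passes 120 N, or if a joint passes its speed limit or range.

### The arm

A 7-joint arm with a two-finger parallel gripper is mounted at the origin on the work surface. World frame = base frame: x ahead of the robot, y to its left, z up, the work surface at z = 0. Lengths are in m, angles in rad, forces in N, time in s.
With the tool pointing down it reaches from about 0.425 to 1.025 m from the base axis. Payload 9.4 kg.
Tool frame: the origin (TCP) lies at the very end of the fingers, on their centre line; the grasp point (between the pads) lies 19 mm behind it; z points along the fingers, y is the line along which they close (so a half turn about z gives the same grasp; the last joint's range is limited). The gripper opens to 93 mm and grips with 3 to 60 N. Pads are 15 mm wide; open, the fingers measure 128 mm over their backs; the gripper's body (75 mm by 188 mm) begins 65 mm behind the grasp point.
Start: joints at [-1.374, 0.599, -0.003, 1.599, 0.002, 0.943, -0.08], TCP at [0.196, 0.698, 0.219] pointing down, gripper open.
Joint ranges: [-2.57, 2.57], [-0.35, 1.97], [-1.29, 1.29], [0.11, 2.56], [-1.05, 4.19], [0.11, 1.86], [-2.63, 2.63]. Speed limits (rad/s): [2.22, 2.22, 3.01, 3.01, 3.14, 3.14, 3.14].

### API

Orientations are given as a unit quaternion [w, x, y, z].
In Python, from rig import env gives the robot as it stands.
- The arm moves only by the tool send_rows, never from a script. Its argument "motion" is a list of rows, each a list of 5 numbers: the closure, from 0 (fully open) to 1 (shut), then the shift along the tool's x, y, z in mm, then the turn about the tool's z in degrees. A call has exactly 8 rows; each row shifts and turns the commanded pose from where the row before left it, along the tool's axes as they then stand; what a row does not reach is not made up. A row lasts 1/10 s, in which the tool goes at most 50 mm and 8.59 degrees, less where a joint would pass 70% of its speed; a pose out of reach is approached as far as the arm can. A call is refused whole if a number of a shift passes 50 or a number of a turn 8.59, either way. A call with a gripper value outside its range is refused whole. The fingers move at their own pace and stop on an object; "force" is the grip in N (left out, the last holds). Time passes only in rows, so rows that do not move let the fingers close, or fill a call up. It gives the time, the measured TCP pose, the force, the opening and the grip force at its end, in the units of the state.
- env.state(): the state, without advancing time (a new reading comes with each control period).
- env.snapshot(name): name is "side" or "top"; returns the picture (480x640x3 uint8, red, green, blue); there is no depth.
- env.camera_info(name): a dict with "fx", "fy", "cx", "cy" (pixels), "xyz" and "attitude" of the camera in the world. Camera axes: x right, y down, z forward; pixel columns grow to the right and rows downward; lengths in m; the calibration is good to about 2 mm. A picture is of the moment at which its call begins. camera_info takes no time and is no camera call.
- env.hand_in(): hands the job in; it is judged then, once.
The state is a dict: "time": time; "qpos": joint angles; "dq": joint speeds; "joint_efforts": joint torques, N m; "tool_pos": TCP position; "tool_rot": TCP orientation; "ft_force": force on the tool from outside, world axes, zero at the start; "wrist_torque": the same for the moment, N m; "grip_width": finger opening in m; "gripper_force": force on a finger pad.
Only numpy, scipy, OpenCV 4.12 (cv2) and the standard library are available. Lean on these libraries where they do the work, as an engineer would, in place of code of your own. Each camera call takes 0.05 s, during which the arm holds its last target. There are 200 camera calls.

## Working session

There is one attempt and no reset: what is moved stays moved. The work goes in short steps, Python scripts to look and compute and a tool call to move; the robot and the scene stay as the last step left them, time stands still between calls to the robot, and variables do not carry over. Pictures are saved under pics/ and viewed, at most 10 in all, crops included, and the job is handed in when it is done.

Besides the shell and the picture viewer there is one more tool, called after "Emit:" as name(argument=value, ...), one argument or row to a line, values as JSON. send_rows: Moves the arm, as the interface text tells. Its arguments: {"type":"object","properties":{"motion":{"type":"array"},"force":{"type":"number"}},"required":["motion"]}

```bash
ls; mkdir -p pics
python3 - <<'E'
from rig import env
import cv2
for n in("side","top"):
    cv2.imwrite(f"pics/{n}0.png",env.snapshot(n)[:,:,::-1]); print(n,env.camera_info(n))
print(env.state())
E
```

```text
pics
side {'fx': 572.8408461777768, 'fy': 572.8408461777768, 'cx': 314.4216430721628, 'cy': 236.37642262811403, 'xyz': array([-0.26212212, -0.65881832,  1.06627869]), 'attitude': array([-0.37480862,  0.83092656, -0.37888963,  0.15975668])}
top {'fx': 460.1882426501493, 'fy': 460.1882426501493, 'cx': 321.7312674287191, 'cy': 238.1979046265922, 'xyz': array([0.35886799, 0.08690301, 1.29888057]), 'attitude': array([-0.0399753 ,  0.71375373, -0.69779757,  0.0451236 ])}
{'time': 0.1, 'qpos': array([-1.37370167,  0.60002818, -0.00251143,  1.59998365,  0.00182235,
        0.94294855, -0.07977956]), 'dq': array([ 0.00159682, -0.00164199, -0.00066579, -0.00054232, -0.00067487,
       -0.00041078,  0.00185599]), 'joint_efforts': array([ 5.63378620e-03, -7.66553521e+01,  1.50273811e+00, -2.52939928e+01,
       -5.22427575e-02,  1.36415038e-02,  6.32928572e-05]), 'tool_pos': array([0.195956 , 0.6975869, 0.2178827]), 'tool_rot': array([-1.13812990e-05,  1.36437604e-01,  9.90648431e-01, -6.83225375e-04]), 'ft_force': array([-0.69965183,  1.0764908 ,  0.08294124]), 'wrist_torque': array([-0.00371475, -0.00501329, -0.05650941]), 'gripper_force': 0.0, 'grip_width': 0.0931677773720669}
```

View pics/top0.png

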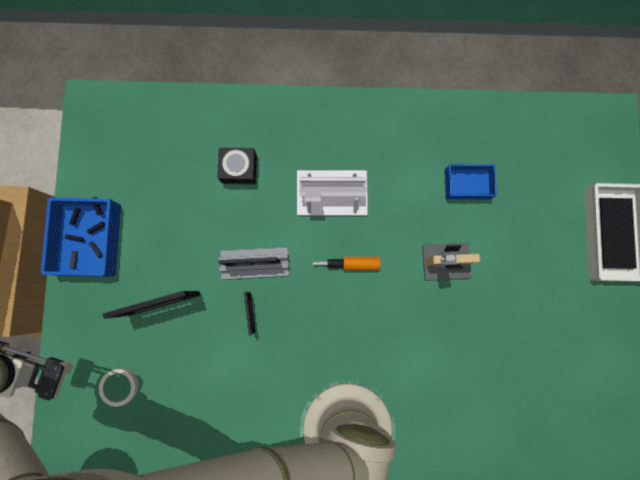

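View pics/side0.png

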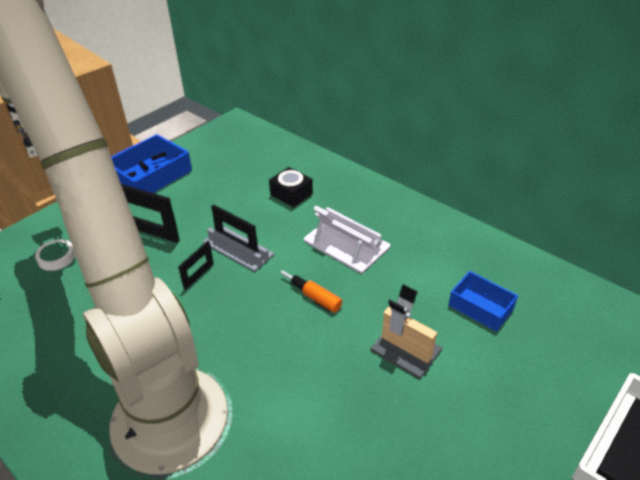

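Top view: rack with the bezel at (254,263), jig at (332,193) with its tab on the left, stand and clamp at (450,260), driver at (350,264). The large and small decoy frames are at (150,305) and (250,313). In the side view the rack is at (240,240), the jig at (347,237) and the clamp at (402,310). I'll zoom in next.

```bash
cat > h.py <<'E'
import numpy as np, cv2
from scipy.spatial.transform import Rotation as R
from rig import env
def cam(n):
    c=env.camera_info(n); q=c['attitude']; return c,R.from_quat(q[[1,2,3,0]]).as_matrix()
def plane(n,uv,z):
    c,M=cam(n); uv=np.atleast_2d(uv).astype(float)
    d=np.c_[(uv[:,0]-c['cx'])/c['fx'],(uv[:,1]-c['cy'])/c['fy'],np.ones(len(uv))]@M.T
    return c['xyz']+d*((z-c['xyz'][2])/d[:,2])[:,None]
def proj(n,P):
    c,M=cam(n); p=(np.atleast_2d(P)-c['xyz'])@M
    return np.c_[c['fx']*p[:,0]/p[:,2]+c['cx'],c['fy']*p[:,1]/p[:,2]+c['cy']]
def rotq(q): q=np.asarray(q); return R.from_quat(q[[1,2,3,0]])
E
python3 - <<'E'
from h import *
t=cv2.imread('pics/top0.png'); s=cv2.imread('pics/side0.png')
def c(im,x,y,w,h,k): return cv2.resize(im[y:y+h,x:x+w],None,fx=k,fy=k,interpolation=cv2.INTER_CUBIC)
a=np.hstack([c(t,210,235,100,75,4),c(t,285,160,100,75,4)])
b=np.hstack([c(t,410,225,100,75,4),c(s,295,195,100,75,4)])
cv2.imwrite('pics/m1.png',np.vstack([a,b]))
E
```

```text
(no output)
```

View pics/m1.png

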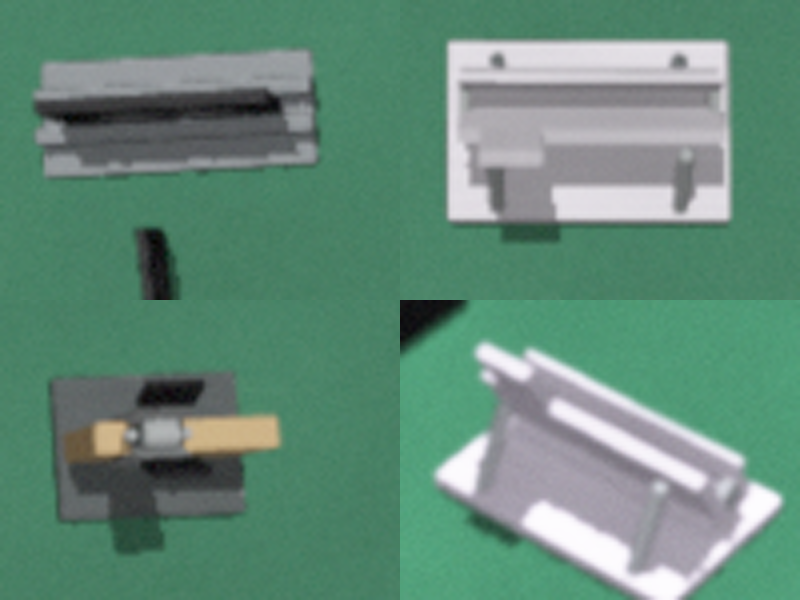

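The crops show the rack base edges at about (221..289, 248..279) and the jig base at (297..367, 170..215), with the tab's top edge near row 198. The stand base is at (423..471, 243..280), with the clamp core near (450,259). I'll fit the edges at subpixel level.

```bash
cat >> h.py <<'E'
def edge(n,im,p0,p1,z,half=3,trim=.1,chan='sat'):
    """subpixel edge line near p0-p1 -> two end points in world at height z"""
    f=im.astype(np.float32); g=f[:,:,1]-(f[:,:,0]+f[:,:,2])/2 if chan=='sat' else f.mean(2)
    p0,p1=np.array(p0,float),np.array(p1,float); d=(p1-p0)/np.linalg.norm(p1-p0); nn=np.array([-d[1],d[0]])
    t=np.linspace(trim,1-trim,40); o=np.arange(-half,half+.01,.1)
    P=(p0+np.outer(t,p1-p0))[:,None]+o[None,:,None]*nn
    v=cv2.remap(g,P[...,0].astype(np.float32),P[...,1].astype(np.float32),cv2.INTER_LINEAR)
    G=np.abs(v[:,10:]-v[:,:-10]); k=G.argmax(1); off=o[5:-5][k]
    off=off-0
    m=np.abs(off-np.median(off))<.8
    a=np.polyfit(t[m],off[m],1); r=np.std(off[m]-np.polyval(a,t[m]))
    e=[p0+np.polyval(a,0)*nn,p1+np.polyval(a,1)*nn]
    W=plane(n,e,z); print(np.round(e,1).tolist(),'->',(W[:,:2]*1e3).round(1).tolist(),'n',m.sum(),'res',round(float(r),2)); return W
E
python3 - <<'E'
from h import *
t=cv2.imread('pics/top0.png')
E=lambda nm,*a,**k:(print(nm,end=' '),edge('top',t,*a,**k))
print('nadir',proj('top',[.35887,.0869,0]))
E('rack far',(221,251),(287,248),.0)
E('rack near',(221.5,279),(288.5,275.5),.01)
E('rack right',(287.3,248),(288.8,276),.0)
E('rack left',(220.7,251),(221.3,279),.01)
E('jig far',(297,170.2),(367,170.2),.012)
E('jig near',(297,215.2),(367,215.2),.0)
E('jig left',(296.7,170),(296.7,215),.006)
E('jig right',(367.5,170),(367.5,215),.006)
E('tab front top',(305,197.7),(321,197.7),.1235,half=2,chan='g')
E('tab back top',(305,201),(321,201),.1185,half=2,chan='g')
E('tab left',(304.9,197.7),(304.9,201),.121,half=2,chan='g')
E('tab right',(321,197.7),(321,201),.121,half=2,chan='g')
E('stand far',(423,244),(443,243.5),.012)
E('stand near',(425,280),(471,278),.0)
E('stand left',(423,245),(425,280),.012)
E('stand right',(469,263),(471,278),.012)
E('board far',(457,329.5-300+225+0),(479,329),.1) if 0 else None
E('board far',(458,330-0-0),(479,329),.1) if 0 else None
E('board far',(458,254.4),(479.5,253.7),.1)
E('board near',(458,263),(479.5,261.7),.1)
E('board right',(479.7,254),(480,262),.1)
# dark mask for bezel and handles
g=t.mean(2)
for nm,(x,y,w,h) in dict(bez=(210,250,90,20)).items():
    print(nm); print(g[256:270,216:284:4].astype(int))
E
```

```text
nadir [[317.73420015 293.84233554]]
rack far [[221.0, 250.1], [286.9, 246.6]] -> [[475.6, 363.4], [489.9, 177.3]] n 40 res 0.28
rack near [[221.5, 279.1], [288.5, 275.7]] -> [[393.8, 355.9], [407.2, 169.6]] n 40 res 0.27
rack right [[287.4, 248.0], [289.4, 276.0]] -> [[485.9, 175.8], [407.0, 167.7]] n 40 res 0.33
rack left [[219.1, 251.0], [220.6, 279.0]] -> [[472.0, 366.3], [393.9, 358.3]] n 19 res 0.24
jig far [[297.0, 169.5], [367.0, 169.5]] -> [[711.4, 154.5], [716.3, -46.3]] n 40 res 0.0
jig near [[297.0, 215.5], [367.0, 215.5]] -> [[579.9, 151.3], [584.6, -48.9]] n 40 res 0.0
jig left [[296.5, 170.0], [296.5, 215.0]] -> [[711.5, 156.2], [580.2, 152.5]] n 29 res 0.0
jig right [[367.5, 170.0], [367.5, 215.0]] -> [[716.5, -48.4], [585.0, -49.7]] n 33 res 0.0
tab front top [[305.0, 197.5], [321.0, 197.5]] -> [[606.7, 125.7], [607.7, 84.2]] n 39 res 0.0
tab back top [[305.0, 201.5], [321.0, 201.5]] -> [[597.2, 125.6], [598.2, 83.9]] n 40 res 0.0
tab left [[304.5, 197.7], [304.5, 201.0]] -> [[606.7, 127.1], [598.0, 126.9]] n 40 res 0.0
tab right [[320.5, 197.7], [320.5, 201.0]] -> [[
[... 1011 characters left out ...]
 77  72  68  62  59  61  59  63  60  58  53  50  54  38  75]
 [105  58  60  58  59  61  60  54  49  54  47  43  30  31  15  17  72]
 [ 99  60  57  53  51  46  43  41  34  29  35  32  34  29  16  18  72]
 [103  56  35  29  25  30  37  41  37  28  51  58  43  46  44  57  79]
 [105  77  34   7  20  42  53  51  45  39  69  60  57  69  75  85  92]
 [102 101  87  28  30  38  59  55  65  64  97  87  86  89  88  89  92]
 [106 114 140  59  61  72  85  83  91  86  88  88  90  94  90  91  92]
 [100 138 154  88  87  91  91  92  94  91  94  93  90  94  88  87  86]
 [103 150 150  89  91  90  88  91  92  89  88  85  87  87  81  78  81]
 [102 153 151  88  91  86  87  86  87  83  76  80  75  83  87  91  94]]
```

Run:
```python
from h import *
t=cv2.imread('pics/top0.png'); s=cv2.imread('pics/side0.png')
u=np.array([-.075,.997])
for e in (-75,75,0): 
    P=np.r_[np.array([.441,.267])+u*e/1e3,.12]; print('bez top',e,proj('top',P).round(1),proj('side',P).round(1))
g=t.mean(2).astype(int)
print(g[258:266,214:226]);print(g[254:264,274:290])
print('handles'); print(g[243:272,440:468:1])
for z in(.11,.12,.14,.16,.172): print(z,plane('top',[[450,259],[453,258]],z).round(4).tolist())
for v in (s,):
    c=cv2.resize(v[275:345,365:445],None,fx=5,fy=5,interpolation=cv2.INTER_CUBIC)
    d=cv2.resize(v[195:275,200:280],None,fx=5,fy=5,interpolation=cv2.INTER_CUBIC)
    e=np.zeros((400,800,3),np.uint8); e[:350,:400]=c; e[:400,400:]=d; cv2.imwrite('pics/m2.png',e)
```

```text
bez top -75 [[277.5 258.5]] [[254.6 226.5]]
bez top 75 [[218.9 261.5]] [[212.2 204.7]]
bez top 0 [[248.2 260. ]] [[232.9 215.4]]
[[104 103 104 106 127 147 152 154 153 153 154 152]
 [105 104 104 106 116 131 137 135 136 136 136 132]
 [101 102 102 102  90  84  82  84  80  74  77  78]
 [105 104 105 100  82  67  58  59  60  59  60  62]
 [100 102  99 101  80  65  60  56  54  52  57  52]
 [105 104 103 101  91  76  56  53  42  40  35  34]
 [102 105 105  99 100  90  77  81  68  52  34  34]
 [102 104 102 102 101 104 101 124 124 109  87  81]]
[[140 143 147 143 140 142 144 149 147 148 148 153 151 121  98 102]
 [153 156 156 156 157 157 158 155 154 155 155 155 154 111  85 100]
 [138 137 136 149 155 157 153 154 153 155 154 155 155 110  72  95]
 [ 86  83  83 121 138 142 140 140 138 139 140 142 137  99  72  93]
 [ 64  67  52  63  90 107 104  98  98  98  94  88  89  78  68  93]
 [ 65  60  44  29  39  50  75  80  87  83  86  88  88  87  73  86]
 [ 47  48  38  24  16  30  75  92  96  93  97 113 103  91  74  70]
 [ 22  23  17  19  12  26  72 109 121 122 125 143 128 122  85  71]
 [ 19  18  18  26  25  31 
[... 3092 characters left out ...]
 36  37  41  35  42  41
   39  42  38  36  46  55  61  54  62  64]
 [ 58  60  60  61  59  61  58  56  47  39  49  47  46  42  44  50  47  49
   52  49  48  50  55  56  58  58  58  56]
 [ 58  62  60  60  60  58  60  55  55  60  59  60  55  60  56  53  56  54
   60  54  56  59  56  58  57  61  60  60]
 [ 61  58  60  61  56  61  55  60  62  58  63  63  55  60  59  60  62  63
   60  62  64  61  64  60  59  60  61  62]]
0.11 [[0.4562, -0.2541, 0.11], [0.4589, -0.2619, 0.11]]
0.12 [[0.4554, -0.2512, 0.12], [0.4581, -0.259, 0.12]]
0.14 [[0.4537, -0.2455, 0.14], [0.4564, -0.2531, 0.14]]
0.16 [[0.4521, -0.2397, 0.16], [0.4547, -0.2473, 0.16]]
0.172 [[0.4511, -0.2363, 0.172], [0.4537, -0.2437, 0.172]]
```

View pics/m2.png

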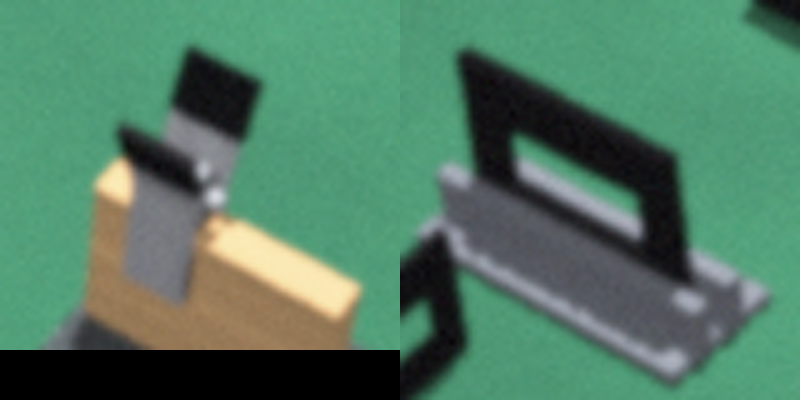

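The bezel's top corners land at (212,205) and (255,226) in the side view, which matches the prediction. That confirms the 150 mm bezel, in the rack at (0.441, 0.267). In the side view the clamp's far handle tip edge runs from (403,284) to (417,291), and the near jaw tip from (390,330) to (402.6,335.6). I'll triangulate these.

Run:
```python
from h import *
def ray(n,uv):
    c=env.camera_info(n)['xyz'].copy(); p=plane(n,uv,0)[0]; return c,(p-c)/np.linalg.norm(p-c)
def tri(a,b):
    (c1,d1),(c2,d2)=ray('top',a),ray('side',b)
    A=np.c_[d1,-d2]; k=np.linalg.lstsq(A,c2-c1,rcond=None)[0]
    p,q=c1+k[0]*d1,c2+k[1]*d2; return ((p+q)/2).round(4),np.linalg.norm(p-q).round(4)
print('far tip mid',tri((453.1,244.7),(410.2,287.9)))
print('far tip L',tri((445.7,244.8),(403,284.4)),'R',tri((460.5,244.7),(417.4,291.4)))
print('jaw tip',plane('side',[[390,330],[402.6,335.6]],.06).round(4))
print('near handle top L/R side', plane('side',[[389,299.6],[404,307.5]],.168).round(4), 'top',plane('top',[[445.2,264.6],[460,264]],.168).round(4))
print(plane('side',[408,314],.118),plane('side',[405.5,309],.118), plane('top',[[444.3,258],[455.3,257.5]],.118))
```

```text
far tip mid (array([ 0.4876, -0.2465,  0.1654]), np.float64(0.0005))
far tip L (array([ 0.487 , -0.2284,  0.1642]), np.float64(0.0005)) R (array([ 0.4878, -0.2644,  0.1669]), np.float64(0.0004))
jaw tip [[ 0.4411 -0.2366  0.06  ]
 [ 0.4464 -0.2667  0.06  ]]
near handle top L/R side [[ 0.4295 -0.2332  0.168 ]
 [ 0.4319 -0.2693  0.168 ]] top [[ 0.4373 -0.2254  0.168 ]
 [ 0.4396 -0.262   0.168 ]]
[[ 0.46096226 -0.2645989   0.118     ]] [[ 0.46911013 -0.25248767  0.118     ]] [[ 0.45776253 -0.23710047  0.118     ]
 [ 0.45970181 -0.26553371  0.118     ]]
```

Emit:
send_rows(
  motion=[
    [0,0,0,0,8.5],
    [0,0,0,0,8.5],
    [0,0,0,0,8.5],
    [0,0,0,0,8.5],
    [0,0,0,0,8.5],
    [0,0,0,0,8.5],
    [0,0,0,0,8.5],
    [0,0,0,0,8.5],
  ],
  force=30,
)

```text
time: 0.9
tool_pos: [0.1959, 0.6977, 0.2182]
tool_rot: [0.0, 0.669, 0.743, -0.0]
ft_force: [-1.1, -0.2, -0.3]
grip_width: 0.0934
gripper_force: 0.0
```

Emit:
send_rows(
  motion=[
    [0,0,0,0,1.7],
    [0,-40,19,0,0],
    [0,-40,19,0,0],
    [0,-40,19,0,0],
    [0,-40,19,0,0],
    [0,-40,19,0,0],
    [0,-40,19,0,0],
    [0,-40,19,0,0],
  ],
)

```text
time: 1.7
tool_pos: [0.3517, 0.428, 0.2187]
tool_rot: [0.0, 0.677, 0.736, 0.0]
ft_force: [0.9, 0.7, -0.3]
grip_width: 0.093
gripper_force: 0.0
```

```bash
cat >> h.py <<'E'
def todo(P,yaw):
    """shift (mm, tool axes) to world TCP P, turn (deg) to closing-axis yaw (deg)"""
    s=env.state(); M=rotq(s['tool_rot']).as_matrix(); y=np.degrees(np.arctan2(M[1,1],M[0,1]))
    d=(np.array(P)-s['tool_pos'])*1e3
    print('t',round(s['time'],2),'pos',s['tool_pos'].round(4),'yaw',y.round(2),'shift',(d@M).round(1),'turn',round(-(yaw-y),2),'tilt',np.degrees(np.arccos(-M[2,2])).round(2),'q',s['qpos'].round(2),'w',s['grip_width'].round(4),'F',s['ft_force'].round(1))
E
python3 -c "
from h import *; todo([.441,.267,.09],4.3)"
```

```text
Traceback (most recent call last):
  File "h.py", line 31, in todo
    print('t',round(s['time'],2),'pos',s['tool_pos'].round(4),'yaw',y.round(2),'shift',(d@M).round(1),'turn',round(-(yaw-y),2),'tilt',np.degrees(np.arccos(-M[2,2])).round(2),'q',s['qpos'].round(2),'w',s['grip_width'].round(4),'F',s['ft_force'].round(1))
                                                                                                                                                                                                         ^^^^^^^^^^^^^^^^^^^^^
AttributeError: 'float' object has no attribute 'round'
```

```bash
sed -i "s/s\['grip_width'\].round(4)/round(s['grip_width'],4)/" h.py; python3 -c "
from h import *; todo([.441,.267,.09],4.3)"
```

```text
t 1.7 pos [0.3517 0.428  0.2187] yaw 4.84 shift [-167.9   75.4  128.7] turn 0.54 tilt 0.01 q [-1.24  0.41  0.35  2.01 -0.2   0.75 -0.68] w 0.093 F [ 0.9  0.7 -0.3]
```

Emit:
send_rows(
  motion=[
    [0,-42,19,0,0.5],
    [0,-42,19,0,0],
    [0,-42,19,0,0],
    [0,-42,18,0,0],
    [0,0,0,40,0],
    [0,0,0,30,0],
    [0,0,0,0,0],
    [0,0,0,0,0],
  ],
)

```text
time: 2.5
tool_pos: [0.4383, 0.2675, 0.1488]
tool_rot: [-0.0, 0.681, 0.733, -0.001]
ft_force: [-0.3, 0.3, 0.9]
grip_width: 0.0931
gripper_force: 0.0
```

```bash
python3 -c "
from h import *; todo([.441,.267,.089],4.3)
cv2.imwrite('pics/t2.png',env.snapshot('top')[:,:,::-1])
t=cv2.imread('pics/t2.png')[210:310,180:340]; s=env.snapshot('side')[160:300,160:320][:,:,::-1]
cv2.imwrite('pics/m3.png',np.hstack([cv2.resize(t,None,fx=2.5,fy=2.5),cv2.resize(s,None,fx=2.5,fy=2.5)[:250]]))"
```

```text
t 2.5 pos [0.4383 0.2675 0.1488] yaw 4.2 shift [-0.6  2.7 59.8] turn -0.1 tilt 0.07 q [-0.88  0.47  0.31  2.16 -0.26  0.55 -0.3 ] w 0.0931 F [-0.3  0.3  0.9]
```

View pics/m3.png

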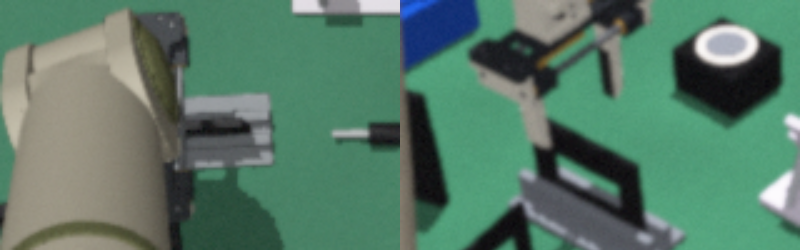

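The fingers straddle the bezel. The arm hides most of it in the top view, and the side view shows one finger on each side. I'll go down and grip.

Emit:
send_rows(
  motion=[
    [0,0,2.5,30,0],
    [0,0,0,29,0],
    [0,0,0,0,0],
    [1,0,0,0,0],
    [1,0,0,0,0],
    [1,0,0,0,0],
    [1,0,0,0,0],
    [1,0,0,0,0],
  ],
  force=30,
)

```text
time: 3.4
tool_pos: [0.441, 0.268, 0.0902]
tool_rot: [0.0, 0.681, 0.732, 0.0]
ft_force: [-0.8, 0.7, -0.4]
grip_width: 0.0574
gripper_force: 0.0
```

```bash
python3 -c "
from h import *; todo([.441,.267,.089],4.3)"
```

```text
t 3.4 pos [0.441  0.268  0.0902] yaw 4.13 shift [-1.  -0.1  1.2] turn -0.17 tilt 0.06 q [-0.82  0.56  0.24  2.2  -0.32  0.41 -0.25] w 0.0574 F [-0.8  0.7 -0.4]
```

Emit:
send_rows(
  motion=[
    [1,0,0,0,0],
    [1,0,0,0,0],
    [1,0,0,0,0],
    [1,0,0,0,0],
    [1,0,0,0,0],
    [1,0,0,0,0],
    [1,0,0,0,0],
    [1,0,0,-10,0],
  ],
)

```text
time: 4.2
tool_pos: [0.4407, 0.2675, 0.0991]
tool_rot: [0.0, 0.681, 0.732, -0.001]
ft_force: [1.4, 0.1, -1.8]
grip_width: 0.0098
gripper_force: 30.0
```

Emit:
send_rows(
  motion=[
    [1,0,0,-42,0],
    [1,0,0,-42,0],
    [1,0,0,-42,0],
    [1,0,0,0,2.7],
    [1,-25,25,0,0],
    [1,-25,25,0,0],
    [1,-25,25,0,0],
    [1,-25,25,0,0],
  ],
)

```text
time: 5.0
tool_pos: [0.5437, 0.1693, 0.2264]
tool_rot: [-0.0, 0.698, 0.716, 0.0]
ft_force: [-0.5, 0.8, -2.2]
grip_width: 0.0097
gripper_force: 30.0
```

```bash
python3 -c "
from h import *; todo([.661,.0537,.225],1.4)"
```

```text
t 5.0 pos [0.5437 0.1693 0.2264] yaw 1.43 shift [-118.5  114.3    1.3] turn 0.03 tilt 0.01 q [-0.68  0.42  0.4   1.97 -0.23  0.79 -0.13] w 0.0097 F [-0.5  0.8 -2.2]
```

Emit:
send_rows(
  motion=[
    [1,-30,28,0,0],
    [1,-30,28,0,0],
    [1,-30,28,0,0],
    [1,-28.5,30.3,0,0],
    [1,0,0,30,0],
    [1,0,0,20,0],
    [1,0,0,0,0],
    [1,0,0,0,0],
  ],
)

```text
time: 5.8
tool_pos: [0.6603, 0.0547, 0.1762]
tool_rot: [-0.0, 0.698, 0.716, -0.0]
ft_force: [0.1, -0.3, -1.3]
grip_width: 0.0098
gripper_force: 30.0
```

```bash
python3 -c "
from h import *; todo([.661,.0537,.125],1.4)
O=np.array([.6624,.0532,0])
t=env.snapshot('top')[:,:,::-1]; s=env.snapshot('side')[:,:,::-1]
cv2.imwrite('pics/t4.png',t);cv2.imwrite('pics/s4.png',s)
cv2.imwrite('pics/m4.png',np.hstack([cv2.resize(t[130:250,270:390],None,fx=3.3,fy=3.3),cv2.resize(s[155:275,270:390],None,fx=3.3,fy=3.3)]))"
```

```text
t 5.8 pos [0.6603 0.0547 0.1762] yaw 1.41 shift [-1.   0.8 51.2] turn 0.01 tilt 0.03 q [-0.4   0.59  0.36  1.81 -0.28  0.79  0.13] w 0.0098 F [ 0.1 -0.3 -1.3]
```

View pics/m4.png

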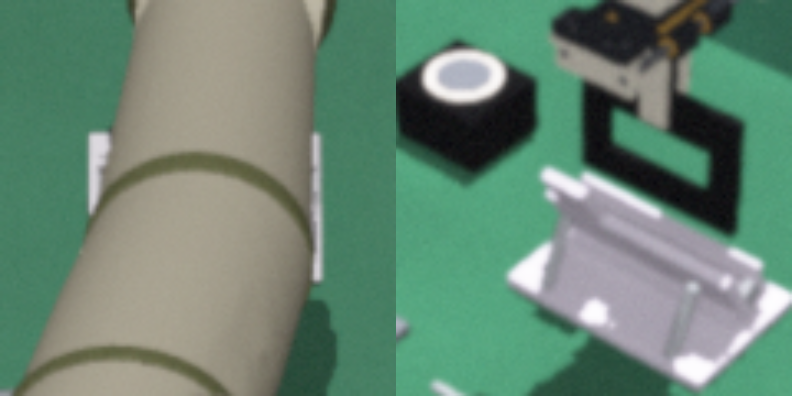

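The top view is hidden by the arm. The side view shows the bezel above the slot, with its bottom corners near (327,205) and (373,226). I'll cross-check those two corners and the jig's tab corner against my frame.

```bash
cat >> h.py <<'E'
O=np.array([.6624,.0532,.03]); JY=R.from_euler('z',1.4,degrees=True)*R.from_euler('y',-30,degrees=True)
def jig(p): return O+JY.apply(np.atleast_2d(p)/1e3)
def injig(P): return JY.inv().apply(np.atleast_2d(P)-O)*1e3
E
python3 -c "
from h import *
print(injig([.607,.106,.1235]))
print('tab corners side',proj('side',jig([[0,75,108],[-10,75,108],[0,33,108],[-10,33,108]])).round(1))
print('backplate end top',proj('side',jig([[0,33,60],[-10,-90,60]])).round(1), 'base',proj('side',jig([[0,0,0]])-0).round(1))
print('lip',proj('top',jig([[15,0,16],[0,75,108],[0,33,108],[-10,33,108]])).round(1))
b=np.array([.6603,.0542,.096]);u=np.array([-.0244,.9997,0])
print('bez bottom near face',proj('side',[b+u*.075-[.005,0,0],b-u*.075-[.005,0,0]]).round(1))
s=cv2.imread('pics/side0.png')[195:225,305:330]
cv2.imwrite('pics/c.png',cv2.resize(cv2.imread('pics/side0.png')[195:275,300:400],None,fx=8,fy=7,interpolation=cv2.INTER_CUBIC))"
```

```text
[[-9.62962729e-02  5.41377813e+01  1.08020097e+02]]
tab corners side [[315.8 205.5]
 [313.7 208.6]
 [328.3 211.9]
 [326.1 215. ]]
backplate end top [[334.  219.5]
 [369.6 242.2]] base [[350.3 233.4]]
lip [[332.4 182. ]
 [304.6 197.5]
 [320.7 197.5]
 [320.7 201.2]]
bez bottom near face [[326.8 204.8]
 [372.  227.6]]
```

View pics/c.png

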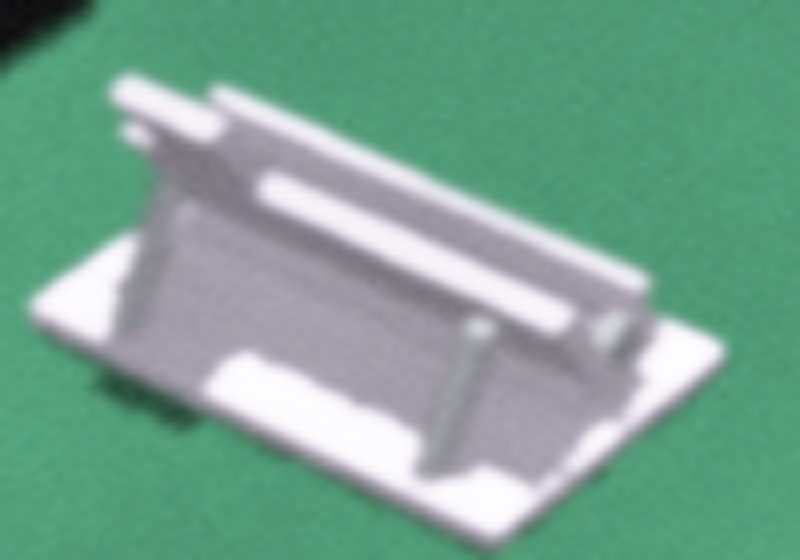

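The tab corners are at (316,205.3) and (313.8,208.6), within half a pixel of my frame. Descending.

Emit:
send_rows(
  motion=[
    [1,-1,0.8,20,0],
    [1,0,0,15,0],
    [1,0,0,8,0],
    [1,0,0,4,0],
    [1,0,0,4,0],
    [1,0,0,0,0],
    [1,0,0,0,0],
    [1,0,0,0,0],
  ],
  force=20,
)

```text
time: 6.7
tool_pos: [0.6615, 0.0536, 0.1251]
tool_rot: [0.0, 0.698, 0.716, 0.0]
ft_force: [0.4, -0.0, -2.0]
grip_width: 0.0101
gripper_force: 20.0
```

```bash
python3 -c "
from h import *; todo([.661,.0537,.120],1.4)"
```

```text
t 6.7 pos [0.6615 0.0536 0.1251] yaw 1.41 shift [ 0.1 -0.5  5.1] turn 0.01 tilt 0.04 q [-0.38  0.65  0.33  1.84 -0.31  0.7   0.16] w 0.0101 F [ 0.4 -0.  -2. ]
```

Emit:
send_rows(
  motion=[
    [1,0,0.5,3,0],
    [1,0,0,2,0],
    [1,0,0,0,0],
    [0.75,0,0,0,0],
    [0.75,0,0,0,0],
    [0.75,0,0,0,0],
    [0.75,0,0,0,0],
    [0.75,0,0,0,0],
  ],
)

```text
time: 7.5
tool_pos: [0.6617, 0.0537, 0.1196]
tool_rot: [-0.0, 0.698, 0.716, -0.0]
ft_force: [-0.3, -0.5, -0.1]
grip_width: 0.0231
gripper_force: 0.1
```

```bash
python3 -c "
from h import *; todo([.661,.0537,.120],1.4)
s=env.snapshot('side')[:,:,::-1]
cv2.imwrite('pics/m5.png',cv2.resize(s[155:275,270:390],None,fx=4,fy=4))"
```

```text
t 7.5 pos [0.6617 0.0537 0.1196] yaw 1.41 shift [ 0.  -0.7 -0.4] turn 0.01 tilt 0.01 q [-0.38  0.66  0.33  1.84 -0.32  0.69  0.16] w 0.0231 F [-0.3 -0.5 -0.1]
```

View pics/m5.png

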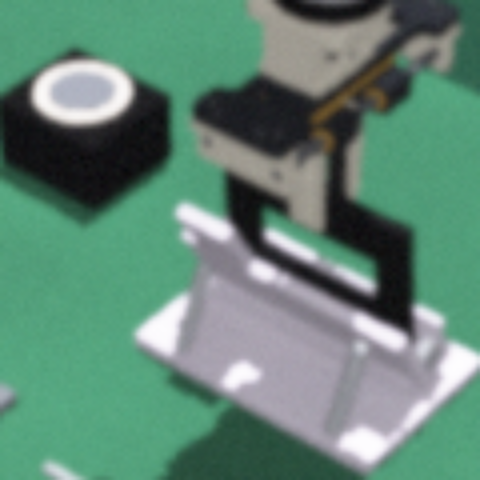

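The bezel is in the slot, standing between the fingers and leaning back slightly. I'll open wider and push its top back onto the plate with the far finger.

Emit:
send_rows(
  motion=[
    [0.5,0,0,0,0],
    [0.5,0,0,0,0],
    [0.5,0,0,0,0],
    [0.5,0,-10,0,0],
    [0.5,0,-15,0,0],
    [0.5,0,-15,0,0],
    [0.5,0,-12,0,0],
    [0.5,0,-8,0,0],
  ],
)

```text
time: 8.35
tool_pos: [0.6005, 0.0522, 0.1198]
tool_rot: [-0.0, 0.698, 0.716, -0.0]
ft_force: [-0.4, -0.1, 0.1]
grip_width: 0.0463
gripper_force: 0.0
```

Emit:
send_rows(
  motion=[
    [0.5,0,-2,0,0],
    [0.5,0,-1,0,0],
    [0.5,0,-1,0,0],
    [0.5,0,0,0,0],
    [0.5,0,0,0,0],
    [0.5,0,0,0,0],
    [0.5,0,0,0,0],
    [0.5,0,0,0,0],
  ],
)

```text
time: 9.15
tool_pos: [0.5993, 0.0521, 0.12]
tool_rot: [0.001, 0.698, 0.716, 0.001]
ft_force: [5.7, -0.1, 1.2]
grip_width: 0.0467
gripper_force: 2.6
```

```bash
python3 -c "
from h import *; todo([.5986,.0537,.120],1.4)"
```

```text
t 9.15 pos [0.5993 0.0521 0.12  ] yaw 1.41 shift [ 1.7 -0.6 -0. ] turn 0.01 tilt 0.14 q [-0.4   0.6   0.32  1.99 -0.32  0.6   0.16] w 0.0467 F [ 5.7 -0.1  1.2]
```

Emit:
send_rows(
  motion=[
    [0.5,0,5,0,0],
    [0.3,0,0,-20,0],
    [0.2,0,0,-40,0],
    [0,0,0,-40,0],
    [0,0,-10,-20,-1.8],
    [0,-40,-20,0,0],
    [0,-40,-20,0,0],
    [0,-40,-20,0,0],
  ],
)

```text
time: 9.95
tool_pos: [0.5379, -0.0719, 0.2394]
tool_rot: [-0.001, 0.686, 0.727, -0.001]
ft_force: [0.9, -1.1, -0.4]
grip_width: 0.0925
gripper_force: 0.0
```

Emit:
send_rows(
  motion=[
    [0,-40,-20,0,0],
    [0,-40,-20,0,0],
    [0,-40,-20,0,0],
    [0,-30,-10,0,0],
    [0,0,0,0,0],
    [0,0,0,0,0],
    [0,0,0,0,0],
    [0,0,0,0,0],
  ],
)

```text
time: 10.75
tool_pos: [0.4785, -0.2234, 0.2393]
tool_rot: [-0.001, 0.686, 0.727, -0.0]
ft_force: [-1.2, -0.9, -0.0]
grip_width: 0.0928
gripper_force: 0.0
```

```bash
python3 -c "
from h import *; todo([.457,-.250,.134],3.2)
t=env.snapshot('top')[:,:,::-1]; s=env.snapshot('side')[:,:,::-1]
cv2.imwrite('pics/t6.png',t);cv2.imwrite('pics/s6.png',s)
print('pred bez top corners top',proj('top',jig([[10,75,110],[10,-75,110],[0,75,110],[0,-75,110],[10,75,30],[10,-75,30]])).round(1).tolist())
print('side',proj('side',jig([[0,75,110],[0,-75,110],[10,-75,110]])).round(1).tolist())
cv2.imwrite('pics/m6.png',np.hstack([cv2.resize(t[160:230,285:385],None,fx=4,fy=4,interpolation=cv2.INTER_CUBIC),cv2.resize(s[190:260,295:395],None,fx=4,fy=4,interpolation=cv2.INTER_CUBIC)]))"
```

```text
t 10.75 pos [ 0.4785 -0.2234  0.2393] yaw 3.35 shift [-25.4 -22.9 105.3] turn 0.15 tilt 0.06 q [ 0.01  0.36  0.43  2.04 -0.21  0.78  0.63] w 0.0928 F [-1.2 -0.9 -0. ]
pred bez top corners top [[304.5, 194.1], [362.4, 194.1], [304.6, 197.8], [362.3, 197.8], [305.3, 185.2], [359.8, 185.2]]
side [[315.5, 205.2], [361.7, 228.8], [363.9, 225.5]]
```

View pics/m6.png

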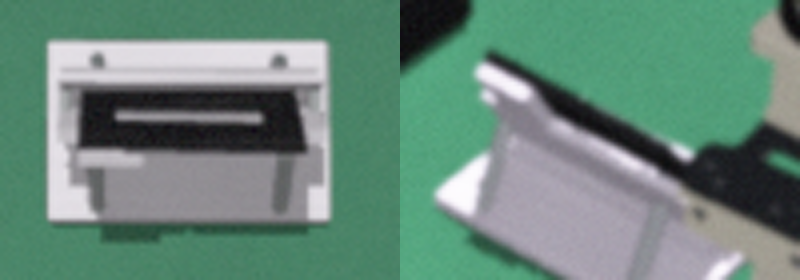

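The top edge corners are at (304.5,197.5) and (361.8,198), against a prediction of (304.6,197.8) and (362.3,197.8), so the bezel is seated. Next is the clamp.

Emit:
send_rows(
  motion=[
    [0,-25.4,-22.9,0,0],
    [0,0,0,20,0],
    [0,0,0,20,0],
    [0,0,0,20,0],
    [0,0,0,20,0],
    [0,0,0,15,0],
    [0,0,0,8,0],
    [0,0,0,0,0],
  ],
  force=30,
)

```text
time: 11.65
tool_pos: [0.4565, -0.2509, 0.1358]
tool_rot: [-0.001, 0.687, 0.727, -0.0]
ft_force: [0.4, 0.4, 0.3]
grip_width: 0.0929
gripper_force: 0.0
```

```bash
python3 -c "
from h import *; todo([.457,-.250,.136],3.2)"
```

```text
t 11.65 pos [ 0.4565 -0.2509  0.1358] yaw 3.25 shift [ 0.9  0.5 -0.2] turn 0.05 tilt 0.1 q [ 0.15  0.5   0.34  2.16 -0.32  0.54  0.79] w 0.0929 F [0.4 0.4 0.3]
```

Emit:
send_rows(
  motion=[
    [1,0,0,0,0],
    [1,0,0,0,0],
    [1,0,0,0,0],
    [1,0,0,0,0],
    [1,0,0,0,0],
    [1,0,0,0,0],
    [1,0,0,0,0],
    [1,0,0,0,0],
  ],
)

```text
time: 12.45
tool_pos: [0.4588, -0.2527, 0.1386]
tool_rot: [0.002, 0.687, 0.727, 0.001]
ft_force: [0.1, 0.5, 19.0]
grip_width: 0.0338
gripper_force: 12.6
```

Emit:
send_rows(
  motion=[
    [1,0,0,0,0],
    [1,0,0,0,0],
    [1,0,0,0,0],
    [1,0,0,0,0],
    [1,0,0,0,0],
    [1,0,0,0,0],
    [1,0,0,0,0],
    [1,0,0,0,0],
  ],
)

```text
time: 13.25
tool_pos: [0.4588, -0.2528, 0.1387]
tool_rot: [0.003, 0.687, 0.727, 0.001]
ft_force: [0.4, 0.5, 20.4]
grip_width: 0.0256
gripper_force: 30.0
```

```bash
python3 -c "
from h import *; todo([.457,-.250,.136],3.2)"
```

```text
t 13.25 pos [ 0.4588 -0.2528  0.1387] yaw 3.21 shift [ 2.9 -1.6  2.7] turn 0.01 tilt 0.31 q [ 0.15  0.5   0.35  2.15 -0.32  0.54  0.79] w 0.0256 F [ 0.4  0.5 20.4]
```

Emit:
send_rows(
  motion=[
    [1,0,0,-5,0],
    [1,0,0,-10,0],
    [1,0,0,-20,0],
    [1,0,0,-30,0],
    [1,0,0,-35,0],
    [1,0,0,0,0],
    [1,0,0,0,0],
    [1,0,0,0,0],
  ],
)

```text
time: 14.05
tool_pos: [0.4561, -0.251, 0.2359]
tool_rot: [-0.001, 0.687, 0.727, -0.0]
ft_force: [-0.3, 0.8, -2.7]
grip_width: 0.0256
gripper_force: 30.0
```

```bash
python3 -c "
from h import *; todo([.6146,.1035,.237],1.4)
s=env.snapshot('side')[:,:,::-1];t=env.snapshot('top')[:,:,::-1]
cv2.imwrite('pics/s7.png',s);cv2.imwrite('pics/t7.png',t)
p=env.state()['tool_pos']
for z in (-.0387,-.0787): print(proj('side',p+[0,0,z]).round(1),proj('top',p+[0,0,z]).round(1))
"
```

```text
t 14.05 pos [ 0.4561 -0.251   0.2359] yaw 3.23 shift [345.  178.2  -1.1] turn 1.83 tilt 0.09 q [ 0.06  0.36  0.44  2.06 -0.22  0.77  0.7 ] w 0.0256 F [-0.3  0.8 -2.7]
[[404.7 287.1]] [[459.1 256.3]]
[[403.  300.1]] [[454.2 257.6]]
```

```bash
python3 -c "
from h import *
s=cv2.imread('pics/s7.png').astype(int)
p=np.array([.4561,-.251,.2359])
u=np.array([-.056,.998,0]);v=np.array([.998,.056,0])
for k in(0,1,2): print('pred',proj('side',[p+u*.015-v*(.036-.003*k)+[0,0,-.0787+.01*k],p-u*.015-v*(.036-.003*k)+[0,0,-.0787+.01*k]]).round(1).tolist())
sat=s[:,:,1]-(s[:,:,0]+s[:,:,2])//2; hue=s[:,:,2]-s[:,:,0]
for r in range(298,316,2): print(r,[(int(a),int(b)) for a,b in zip(sat[r,378:412],hue[r,378:412])])
"
```

```text
pred [[387.7, 307.0], [400.0, 313.7]]
pred [[388.8, 302.9], [401.2, 309.6]]
pred [[389.9, 298.8], [402.3, 305.5]]
298 [(59, -42), (57, -42), (57, -42), (58, -41), (57, -44), (55, -41), (57, -43), (58, -41), (51, -40), (38, -29), (16, -18), (2, -13), (0, -8), (-2, -8), (-3, -8), (-2, -6), (0, -9), (-2, -6), (-2, -8), (-3, -8), (-2, -9), (-3, -9), (-2, -10), (-3, -9), (3, -12), (21, -20), (46, -35), (56, -40), (57, -38), (56, -41), (58, -41), (56, -40), (59, -41), (59, -41)]
300 [(58, -41), (58, -40), (58, -41), (59, -38), (57, -41), (57, -42), (55, -42), (56, -42), (46, -34), (28, -21), (8, -13), (-2, -9), (-3, -7), (0, -5), (-2, -8), (-2, -9), (-1, -6), (-2, -9), (0, -7), (-1, -9), (-1, -8), (-1, -8), (-2, -10), (0, -10), (15, -15), (41, -29), (53, -38), (56, -42), (57, -42), (56, -43), (56, -41), (56, -42), (57, -43), (58, -40)]
302 [(59, -43), (58, -40), (59, -41), (59, -43), (57, -42), (57, -39), (59, -41), (52, -39), (38, -28), (17, -17), (5, -13), (0, -9), (-1, -8), (-1, -5), (-3, -8), (-3, -8), (-2, -8), (-2, -7), (-4, -10), (-1, -8), (-3, -6), (-2, -10), (0, -9), (5, -10), (27
[... 1577 characters left out ...]
0, -42), (61, -43), (57, -40), (59, -39), (54, -36), (40, 4), (19, 58), (14, 77), (18, 74), (18, 73), (18, 68), (19, 70), (18, 67), (18, 68), (18, 67), (17, 68), (17, 68), (18, 71), (19, 76), (11, 81), (12, 63), (23, 35), (31, 9), (44, -13), (50, -27), (53, -33), (54, -38), (55, -40), (56, -39), (55, -36), (56, -40), (55, -40), (57, -39), (56, -42)]
314 [(58, -41), (58, -44), (58, -42), (60, -41), (54, -34), (37, -4), (15, 43), (6, 69), (3, 80), (7, 87), (11, 85), (15, 80), (17, 74), (17, 71), (17, 69), (18, 69), (18, 71), (16, 78), (6, 89), (4, 79), (2, 71), (3, 65), (5, 64), (12, 54), (18, 40), (27, 19), (36, -4), (49, -21), (50, -31), (53, -34), (56, -37), (56, -38), (57, -40), (55, -38)]
```

Emit:
send_rows(
  motion=[
    [1,0,0,0,1.8],
    [1,20,10,0,0],
    [1,35,18,0,0],
    [1,40,21,0,0],
    [1,40,21,0,0],
    [1,40,21,0,0],
    [1,40,21,0,0],
    [1,40,21,0,0],
  ],
)

```text
time: 14.95
tool_pos: [0.5837, 0.0084, 0.236]
tool_rot: [-0.0, 0.699, 0.715, -0.0]
ft_force: [1.2, -1.1, -1.5]
grip_width: 0.0258
gripper_force: 30.0
```

```bash
python3 -c "
from h import *; todo([.6146,.103,.237],1.4)"
```

```text
t 14.95 pos [0.5837 0.0084 0.236 ] yaw 1.32 shift [93.9 33.  -1. ] turn -0.08 tilt 0.06 q [-0.41  0.43  0.42  1.93 -0.24  0.83  0.16] w 0.0258 F [ 1.2 -1.1 -1.5]
```

Emit:
send_rows(
  motion=[
    [1,40,14,0,0],
    [1,40,14,0,0],
    [1,14,5,0,0],
    [1,0,0,0,0],
    [1,0,0,20,0],
    [1,0,0,10,0],
    [1,0,0,0,0],
    [1,0,0,0,0],
  ],
)

```text
time: 15.75
tool_pos: [0.6139, 0.1002, 0.2068]
tool_rot: [0.0, 0.699, 0.715, -0.0]
ft_force: [0.0, -1.2, -0.8]
grip_width: 0.0256
gripper_force: 30.0
```

```bash
python3 -c "
from h import *; todo([.6146,.103,.172],1.4)"
```

```text
t 15.75 pos [0.6139 0.1002 0.2068] yaw 1.31 shift [ 2.8  0.7 34.8] turn -0.09 tilt 0.04 q [-0.52  0.51  0.4   1.87 -0.27  0.81  0.04] w 0.0256 F [ 0.  -1.2 -0.8]
```

Emit:
send_rows(
  motion=[
    [1,3,0.7,10,0],
    [1,0,0,8,0],
    [1,0,0,6,0],
    [1,0,0,5,0],
    [1,0,0,4,0],
    [1,0,0,1,0],
    [1,0,0,0,0],
    [1,0,0,0,0],
  ],
)

```text
time: 16.55
tool_pos: [0.6148, 0.1044, 0.1728]
tool_rot: [0.0, 0.698, 0.716, 0.0]
ft_force: [0.4, -0.3, -0.7]
grip_width: 0.0252
gripper_force: 30.0
```

```bash
python3 -c "
from h import *; todo([.6146,.103,.169],1.4)
s=env.snapshot('side')[:,:,::-1];cv2.imwrite('pics/s8.png',s)"
```

```text
t 16.55 pos [0.6148 0.1044 0.1728] yaw 1.41 shift [-1.4 -0.2  3.8] turn 0.01 tilt 0.02 q [-0.51  0.55  0.38  1.9  -0.29  0.74  0.06] w 0.0252 F [ 0.4 -0.3 -0.7]
```

Emit:
send_rows(
  motion=[
    [1,-1.4,0,1,0],
    [1,0,0,1,0],
    [1,0,0,1,0],
    [1,0,0,1,0],
    [1,0,0,0.5,0],
    [1,0,0,0,0],
    [1,0,0,0,0],
    [1,0,0,0,0],
  ],
)

```text
time: 17.4
tool_pos: [0.6148, 0.1031, 0.169]
tool_rot: [-0.0, 0.698, 0.716, 0.0]
ft_force: [-2.5, -0.4, 6.9]
grip_width: 0.0256
gripper_force: 30.0
```

Contact came at the predicted height. I'll open gradually while following the handles towards the robot, so the jaws can align with the slope.

Emit:
send_rows(
  motion=[
    [0.68,0,0,0,0],
    [0.64,0,-3,0.5,0],
    [0.6,0,-3,0.5,0],
    [0.56,0,-4,0.5,0],
    [0.52,0,-4,0.5,0],
    [0.48,0,-4,0,0],
    [0.48,0,0,0,0],
    [0.48,0,0,0,0],
  ],
)

```text
time: 18.2
tool_pos: [0.5953, 0.1026, 0.1656]
tool_rot: [-0.001, 0.698, 0.716, -0.001]
ft_force: [-2.3, -0.0, -0.5]
grip_width: 0.0487
gripper_force: 1.1
```

```bash
python3 -c "
from h import *; todo([.6146,.103,.169],1.4)
print(env.state()['gripper_force'],env.state()['wrist_torque'])
s=env.snapshot('side')[:,:,::-1];cv2.imwrite('pics/s9.png',s)"
```

```text
t 18.2 pos [0.5953 0.1026 0.1656] yaw 1.42 shift [-0.1 19.3 -3.4] turn 0.02 tilt 0.16 q [-0.51  0.54  0.37  1.95 -0.29  0.71  0.06] w 0.0487 F [-2.3 -0.  -0.5]
1.1040771659463644 [-0.10201944  0.50181954 -0.01410881]
```

Emit:
send_rows(
  motion=[
    [0.44,0,-4,0,0],
    [0.38,0,-4,0,0],
    [0.32,0,-4,0,0],
    [0.26,0,-4,0,0],
    [0.2,0,-4,0,0],
    [0.1,0,-2,0,0],
    [0,0,-2,0,0],
    [0,0,0,0,0],
  ],
)

```text
time: 19.05
tool_pos: [0.5728, 0.1021, 0.1663]
tool_rot: [0.0, 0.698, 0.716, 0.0]
ft_force: [0.1, -0.2, 0.5]
grip_width: 0.0914
gripper_force: 0.0
```

```bash
python3 -c "
from h import *; todo([.6146,.103,.169],1.4)
print(env.state()['gripper_force'],env.state()['wrist_torque'])
s=env.snapshot('side')[:,:,::-1];cv2.imwrite('pics/s10.png',s)"
```

```text
t 19.05 pos [0.5728 0.1021 0.1663] yaw 1.42 shift [-0.1 41.9 -2.7] turn 0.02 tilt 0.03 q [-0.53  0.52  0.37  2.   -0.29  0.68  0.05] w 0.0914 F [ 0.1 -0.2  0.5]
0.0 [-0.08608179  0.06168515 -0.02848853]
```

Emit:
send_rows(
  motion=[
    [0,0,0,-25,0],
    [0,0,0,-35,0],
    [0,0,0,-40,0],
    [0,-40,-15,0,0],
    [0,-40,-20,0,0],
    [0,-40,-20,0,0],
    [0,-40,-20,0,0],
    [0,-40,-20,0,0],
  ],
)

```text
time: 19.9
tool_pos: [0.482, -0.1017, 0.2664]
tool_rot: [0.0, 0.698, 0.716, 0.0]
ft_force: [1.3, -0.8, 0.5]
grip_width: 0.0932
gripper_force: 0.0
```

Emit:
send_rows(
  motion=[
    [0,-45,-10,0,0],
    [0,-45,-5,0,0],
    [0,-45,0,0,0],
    [0,0,0,0,0],
    [0,0,0,0,0],
    [0,0,0,0,0],
    [0,0,0,0,0],
    [0,0,0,0,0],
  ],
)

```text
time: 20.7
tool_pos: [0.4714, -0.2343, 0.2662]
tool_rot: [-0.0, 0.698, 0.717, 0.0]
ft_force: [-0.3, -0.5, 0.3]
grip_width: 0.093
gripper_force: 0.0
```

```bash
python3 -c "
from h import *; todo([.6146,.103,.169],1.4)
s=env.snapshot('side')[:,:,::-1];t=env.snapshot('top')[:,:,::-1];cv2.imwrite('pics/s11.png',s);cv2.imwrite('pics/t11.png',t)
P=lambda x,y,z:jig([[x,54+y,109+z]])[0]
for nm,q in dict(core=(0,0,18),fartipL=(30,17,69),fartipR=(30,-17,69),neartipL=(-30,17,69),neartipR=(-30,-17,69),fjawL=(13,15,-40),fjawR=(13,-15,-40),njawL=(-14,15,-40),njawR=(-14,-15,-40)).items(): print(nm,*[proj(n,P(*q))[0].round(1) for n in('top','side')])
k=dict(fx=5,fy=5,interpolation=cv2.INTER_CUBIC)
cv2.imwrite('pics/m7.png',np.hstack([cv2.resize(t[160:230,285:365],None,**k),cv2.resize(s[170:240,285:365],None,**k)]))"
```

```text
t 20.7 pos [ 0.4714 -0.2343  0.2662] yaw 1.54 shift [333.3 152.2  97.3] turn 0.14 tilt 0.02 q [-0.03  0.33  0.51  2.02 -0.22  0.84  0.63] w 0.093 F [-0.3 -0.5  0.3]
core [312.6 199.8] [319.6 205.5]
fartipL [305.3 194.7] [314.2 184.5]
fartipR [319.3 194.7] [324.7 189.6]
neartipL [305.6 217.8] [301.1 203.8]
neartipR [319.3 217.8] [311.4 209.2]
fjawL [307.1 188.3] [325.1 208.7]
fjawR [318.4 188.3] [333.8 213.2]
njawL [307.2 198. ] [319.6 216.9]
njawR [318.4 198. ] [328.3 221.5]
```

View pics/m7.png

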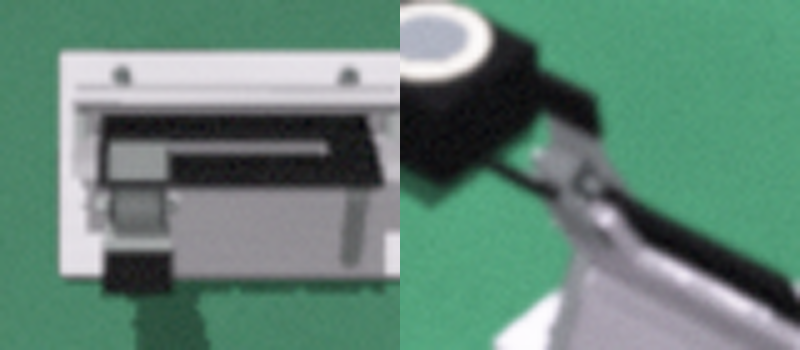

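The last pictures show the clamp aligned on the tab. In the top view the near handle tip is at row 218 (predicted 217.8) and the far jaw spans columns 306.6–318.6 (predicted 307.1–318.4). In the side view the far handle tip runs from (313,183.6) to (324.6,189), within about 1 px of the fully home pose. I'm handing it in.

```bash
python3 -c "
from rig import env; print(env.hand_in())"
```

```text
the job is handed in; nothing more can be done
None
```

I handed the job in at about 21 s: the bezel is seated in the jig slot, the clamp is closed over bezel and tab, and the last pictures put both within about 2 mm of target; the rig gave no verdict.

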